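Set out the thumb planes by size

ROBOT

A 7-joint arm with a two-finger parallel gripper is mounted at the origin on the work surface. World frame = base frame: x ahead of the robot, y to its left, z up, the work surface at z = 0. Lengths are in m, angles in rad, forces in N, time in s.
With the tool pointing down it reaches from about 0.35 to 0.9 m from the base axis. Payload 8.1 kg.
Tool frame: the origin (TCP) lies midway between the tips of the shut fingers; the grasp point (between the pads) lies 19 mm behind it; z points along the fingers, y is the line along which they close (so a half turn about z gives the same grasp; the last joint's range is limited). The gripper opens to 85 mm and grips with 20 to 120 N. Pads are 22 mm wide; open, the fingers measure 114 mm over their backs; the gripper's body (76 mm by 85 mm) begins 54 mm behind the grasp point. The pads swing forward as they close: fully open they stand 13 mm farther back than shut.
Start: joints at [1.171, 0.434, 0.025, 1.573, -0.012, 1.134, -0.075], TCP at [0.183, -0.598, 0.231] pointing down, gripper open.
Joint ranges: [-2.62, 2.62], [-0.44, 2.09], [-1.27, 1.32], [0.08, 2.57], [-1.32, 4.46], [0.12, 2], [-2.74, 2.74]. Speed limits (rad/s): [2.22, 2.22, 3.01, 3.01, 3.14, 3.14, 3.14].

INTERFACE

Orientations are given as a rotation vector (axis times angle).
In Python, from bench import monitor, vision, r gives the robot as it stands. The module is installed in compiled form; this text tells all that it offers.
- The arm moves only by the shell command python3 -m creep 'ROWS'. ROWS is JSON, a list of rows, each a list of 3 entries, a list of its own where there are three numbers: the turn, a rotation vector about the tool's x, y, z in degrees, then the shift along the tool's x, y, z in mm, then the finger opening in mm, from 0 to 85.4. In form: [[[ax, ay, az], [tx, ty, tz], claw], ...]. A call has 1 to 20 rows; each row shifts and turns the commanded pose from where the row before left it, along the tool's axes as they then stand; what a row does not reach is not made up. A row lasts 1/12 s, in which the tool goes at most 41.7 mm and 7.16 degrees, less where a joint would pass 70% of its speed; a pose out of reach is approached as far as the arm can. A call is refused whole if a number of a shift passes 41.7 or a number of a turn 7.16, either way. A call with a gripper value outside its range is refused whole. The fingers move at their own pace and stop on an object; the grip force is fixed at half the most. Time passes only in rows, so rows that do not move let the fingers close. It gives the time, the measured TCP pose, the force, the opening and the grip force at its end, in the units of the state.
- monitor.read_state(): the state, without advancing time (a new reading comes with each control period).
- vision.read_camera(name): name is "side" or "top"; returns a dict with "frame" (420x560x3 uint8, red, green, blue), "mtx" (3x3 intrinsics, pixels), "k1" (the pictures are not rectified: a ray, as slopes to the right and down, at radius r is drawn at 1 + k1 r^2 times it, then the intrinsics apply), "R" (3x3) and "t" (3): a world point X has camera coordinates R X + t. Camera axes: x right, y down, z forward; pixel columns grow to the right and rows downward; lengths in m; the calibration is good to about 2 mm. A picture is of the moment at which its call begins. There is no depth.
- r.job_done(): hands the job in; it is judged then, once.
The state is a dict: "time_s": time; "q": joint angles; "dq": joint speeds; "joint_efforts": joint torques, N m; "tool_pos": TCP position; "eef_rot": TCP orientation; "wrist_force": force on the tool from outside, world axes, zero at the start; "torque": the same for the moment, N m; "grip_width": finger opening in m; "grasp_force": force on a finger pad.
Only numpy, scipy, OpenCV 4.12 (cv2) and the standard library are available. Lean on these libraries where they do the work, as an engineer would, in place of code of your own. Each camera call takes 0.05 s, during which the arm holds its last target. There are 200 camera calls.

TASK

Set the four brass thumb planes out on the board in order of size, one on each blue seat, with the smallest on the seat next to the red knob and the largest at the far end. Each stands on its sole in the middle of its seat, lengthwise along the seat (either way round), and is let go. Do not push away or knock over the little amber bottle.

Things in the scene. Friction and masses are not known exactly. Their poses are not given: they have to be found in the camera images.
- plane1_mid (a point): the smallest of four brass thumb planes: a brass block with upright flat sides, 36 mm long (its x axis), 20 mm wide (y) and 24 mm high (z), dark wooden wedge and steel blade sloping up out of its open top by about 4 mm; about 60 g. The point is the centre of the block, 12 mm above its sole. Starts sole down on the bench, turned any way; grasp it across its width from above.
- plane2_mid (a point): the second smallest of four brass thumb planes: a brass block with upright flat sides, 48 mm long (its x axis), 24 mm wide (y) and 26 mm high (z), dark wooden wedge and steel blade sloping up out of its open top by about 4 mm; about 100 g. The point is the centre of the block, 13 mm above its sole. Starts sole down on the bench, turned any way; grasp it across its width from above.
- plane3_mid (a point): the second largest of four brass thumb planes: a brass block with upright flat sides, 60 mm long (its x axis), 28 mm wide (y) and 28 mm high (z), dark wooden wedge and steel blade sloping up out of its open top by about 4 mm; about 150 g. The point is the centre of the block, 14 mm above its sole. Starts sole down on the bench, turned any way; grasp it across its width from above.
- plane4_mid (a point): the largest of four brass thumb planes: a brass block with upright flat sides, 72 mm long (its x axis), 32 mm wide (y) and 30 mm high (z), dark wooden wedge and steel blade sloping up out of its open top by about 4 mm; about 220 g. The point is the centre of the block, 15 mm above its sole. Starts sole down on the bench, turned any way; grasp it across its width from above.
- seat_a_top (a point): one of four identical blue rectangular seats in a row, 85 mm apart centre to centre, on a dark wooden board (460 x 110 x 12 mm) fixed to the bench; the seat is 90 mm long (its x axis, across the board), 46 mm wide (y, along the row), 3 mm thick. The point is the centre of its top face, 15 mm above the bench. Which letter is where along the row changes from start to start.
- seat_b_top (a point): one of four identical blue rectangular seats in a row, 85 mm apart centre to centre, on a dark wooden board (460 x 110 x 12 mm) fixed to the bench; the seat is 90 mm long (its x axis, across the board), 46 mm wide (y, along the row), 3 mm thick. The point is the centre of its top face, 15 mm above the bench. Which letter is where along the row changes from start to start.
- seat_c_top (a point): one of four identical blue rectangular seats in a row, 85 mm apart centre to centre, on a dark wooden board (460 x 110 x 12 mm) fixed to the bench; the seat is 90 mm long (its x axis, across the board), 46 mm wide (y, along the row), 3 mm thick. The point is the centre of its top face, 15 mm above the bench. Which letter is where along the row changes from start to start.
- seat_d_top (a point): one of four identical blue rectangular seats in a row, 85 mm apart centre to centre, on a dark wooden board (460 x 110 x 12 mm) fixed to the bench; the seat is 90 mm long (its x axis, across the board), 46 mm wide (y, along the row), 3 mm thick. The point is the centre of its top face, 15 mm above the bench. Which letter is where along the row changes from start to start.
- knob_red: small round red knob fixed upright on the board at one end of the row, 22 mm high, 24 mm in diameter, standing in line with the seats, 80 mm from the centre of the nearest one; origin at the centre of its underside, 12 mm above the bench. It marks the small end; which end that is changes. A black knob of the same shape stands at the other end.
- bottle_mid (a point): small amber glass varnish bottle with a black cap, 34 mm in diameter, 65 mm high, standing loose on the bench among the planes, to be left alone; the point is its centre, 32.5 mm above the bench.
Things that resemble listed ones, but are neither listed nor needed, are in the scene too. Leave any turquoise look-alike of the part that bears plane2_mid alone.

How it is judged:
By the outcome, as a careful person would: the job done as asked, in the order asked, and still so for the second after the job is handed in, with the robot touching nothing.
It also fails if it takes over 128 s, if anything falls off the work surface, if the arm or the gripper's body presses on something with over 40 N, if the wrist force passes 120 N, or if a joint passes its speed limit or range.

## Working session

There is one attempt and no reset: what is moved stays moved. The work goes in short steps, Python scripts to look and compute and a shell command to move; the robot and the scene stay as the last step left them, time stands still between calls to the robot, and variables do not carry over. Pictures are saved under pics/ and viewed, at most 14 in all, crops included, and the job is handed in when it is done.

```bash
mkdir -p pics; python3 - <<'E'
from bench import monitor, vision, r
import cv2
s=monitor.read_state()
for k in s: print(k,s[k])
for n in("top","side"):
    c=vision.read_camera(n); cv2.imwrite(f"pics/{n}0.png",cv2.cvtColor(c["frame"],cv2.COLOR_RGB2BGR))
    print(n,c["mtx"],c["k1"],c["R"],c["t"])
E
```

```text
time_s 0.0
q [ 1.17138838  0.4352112   0.02497755  1.57407675 -0.01159143  1.13400066
 -0.07513943]
dq [-0.00132967  0.00142318  0.00075794 -0.00110823  0.0015882   0.00142024
 -0.00089689]
joint_efforts [ 1.93495449e-03 -6.70466638e+01  1.02612946e+00 -3.16217709e+01
  1.55649253e-02  1.24691165e-02 -4.52499819e-05]
tool_pos [ 0.18258988 -0.59721676  0.23054121]
eef_rot [-3.10559863e+00 -4.64122813e-01  5.91978284e-04]
wrist_force [ 0.36666729 -0.61078926  0.03538421]
torque [-0.01724844 -0.02531019  0.02393754]
grasp_force 0.0
grip_width 0.08530045498691458
top [[412.3364206   0.        278.6833467]
 [  0.        412.3364206 203.768268 ]
 [  0.          0.          1.       ]] -0.003824070025391322 [[-0.01391817 -0.99962359 -0.02364248]
 [-0.99016962  0.01706997 -0.13882628]
 [ 0.1391776   0.02147786 -0.99003449]] [0.02279505 0.52761815 0.90262319]
side [[420.7890041    0.         277.76008075]
 [  0.         420.7890041  209.84647754]
 [  0.           0.           1.        ]] 0.03474676455698287 [[-0.73432219 -0.67876224 -0.00726238]
 [-0.47204499  0.51831401 -0.71310876]
 [ 0.48779549 -0.52022342 -0.7010158 ]] [0.3805299  0.26177468 0.54381575]
```

View pics/top0.png

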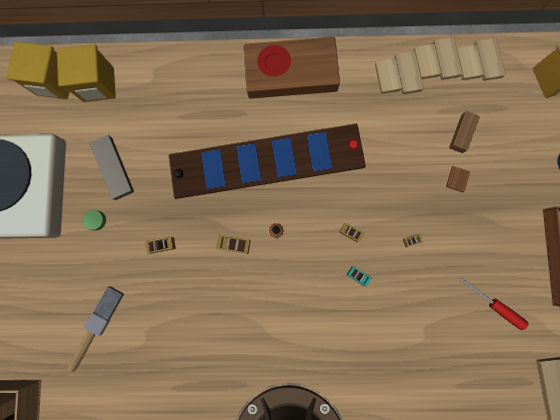

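View pics/side0.png

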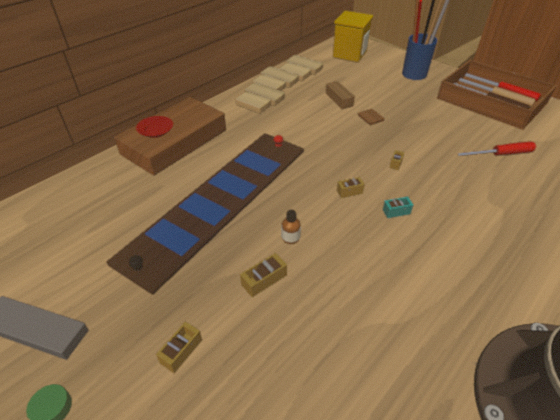

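Top view: the red knob is at (353,145), on the right, and the seats run from (319,152) to (213,169). Planes 1 to 4 are at (412,240), (350,232), (160,245) and (234,243), the bottle is at (276,230), and the turquoise decoy is at (358,276). The side view shows the same layout. I'll zoom in for the corners.

```bash
cat > h.py <<'E'
import numpy as np, cv2
from bench import monitor, vision
from scipy.spatial.transform import Rotation as Ro
def undist(c,uv):
    d=(np.asarray(uv,float)-c["mtx"][:2,2])/c["mtx"][0,0]; p=d.copy()
    for _ in range(9): p=d/(1+c["k1"]*(p**2).sum())
    return p
def ray(c,uv,z):
    p=undist(c,uv); R=np.array(c["R"]); o=-R.T@c["t"]; d=R.T@np.r_[p,1]
    return o+d*(z-o[2])/d[2]
def proj(c,X):
    Y=np.atleast_2d(X)@np.array(c["R"]).T+c["t"]; p=Y[:,:2]/Y[:,2:]
    p=p*(1+c["k1"]*(p**2).sum(1,keepdims=True)); return p*c["mtx"][0,0]+c["mtx"][:2,2]
def crop(c,u,v,w=66,h=50,k=6):
    x,y=int(u-w/2),int(v-h/2); im=cv2.cvtColor(c["frame"],cv2.COLOR_RGB2BGR)[y:y+h,x:x+w]
    return cv2.resize(im,None,fx=k,fy=k,interpolation=cv2.INTER_CUBIC),(x,y)
E
python3 - <<'E'
from h import *
c=vision.read_camera("top"); s=vision.read_camera("side")
def grid(c,pts,name):
    t=[crop(c,*p)[0] for p in pts]; print(name,[crop(c,*p)[1] for p in pts])
    cv2.imwrite(name,np.vstack([np.hstack(t[:2]),np.hstack(t[2:])]))
grid(c,[(412,240),(350,232),(160,245),(234,243)],"pics/t1.png")
grid(s,[(397,160),(350,187),(180,346),(264,272)],"pics/s1.png")
print("TCP px",proj(c,monitor.read_state()["tool_pos"]))
# seats by colour
for n,cc in(("top",c),("side",s)):
    f=cc["frame"].astype(int); m=((f[...,2]>f[...,0]+60)&(f[...,2]>f[...,1]+30)).astype(np.uint8)
    N,L,st,ce=cv2.connectedComponentsWithStats(m)
    for i in range(1,N):
        if st[i,4]>150:
            co=cv2.findContours((L==i).astype(np.uint8),0,2)[0][0]
            q=np.array([ray(cc,p[0],.015)[:2] for p in co]).astype(np.float32)*1000
            (cx,cy),(w,h),a=cv2.minAreaRect(q); M=cv2.moments((L==i).astype(np.uint8))
            print(n,st[i,4],ray(cc,(M['m10']/M['m00'],M['m01']/M['m00']),.015).round(4),(cx,cy),w,h,a)
for n,cc in(("top",c),("side",s)):
    f=cc["frame"].astype(int); m=((f[...,0]>130)&(f[...,1]<60)).astype(np.uint8)
    N,L,st,ce=cv2.connectedComponentsWithStats(m)
    for i in range(1,N):
        if 20<st[i,4]<400: print(n,"red",st[i,4],ray(cc,ce[i],.03).round(3))
print("bottle",ray(c,(276,230),.065),ray(s,(291,215),.065))
E
```

```text
pics/t1.png [(379, 215), (317, 207), (127, 220), (201, 218)]
pics/s1.png [(364, 135), (317, 162), (147, 321), (231, 247)]
TCP px [[644.77311627 385.94249125]]
top 684 [ 0.6556 -0.0818  0.015 ] (656.027099609375, -81.63478088378906) 88.42729187011719 44.679054260253906 8.44050121307373
top 682 [0.643  0.0021 0.015 ] (643.4050903320312, 2.238981246948242) 88.41625213623047 44.30149459838867 8.511832237243652
top 683 [0.6303 0.0863 0.015 ] (630.7163696289062, 86.41290283203125) 88.41273498535156 44.636619567871094 8.486610412597656
top 683 [0.6181 0.1702 0.015 ] (618.5106201171875, 170.24819946289062) 88.44186401367188 44.17025375366211 8.62226676940918
top red 48 [ 0.668 -0.161  0.03 ]
top red 320 [ 0.273 -0.487  0.03 ]
side red 265 [ 0.358 -0.721  0.03 ]
side red 41 [ 0.666 -0.16   0.03 ]
side red 296 [ 0.269 -0.475  0.03 ]
bottle [0.46604443 0.02065985 0.065     ] [0.46457554 0.02431032 0.065     ]
```

View pics/t1.png

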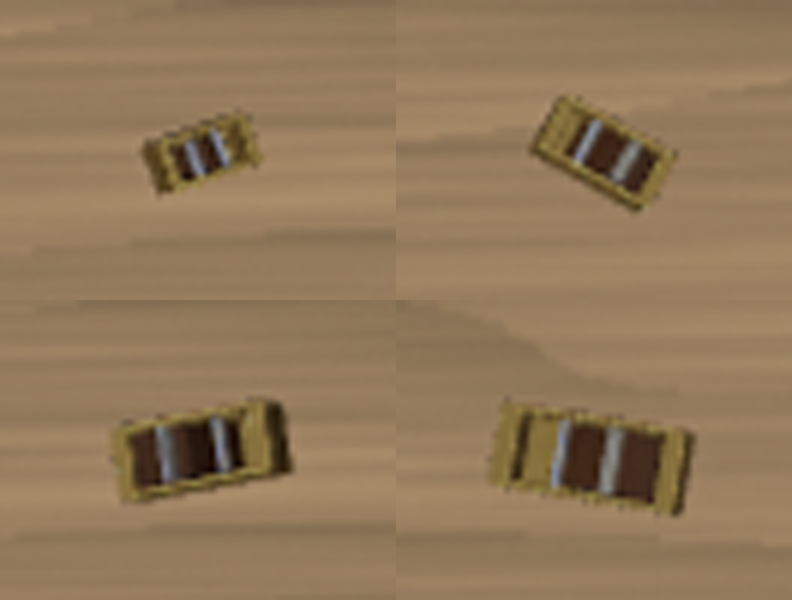

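View pics/s1.png

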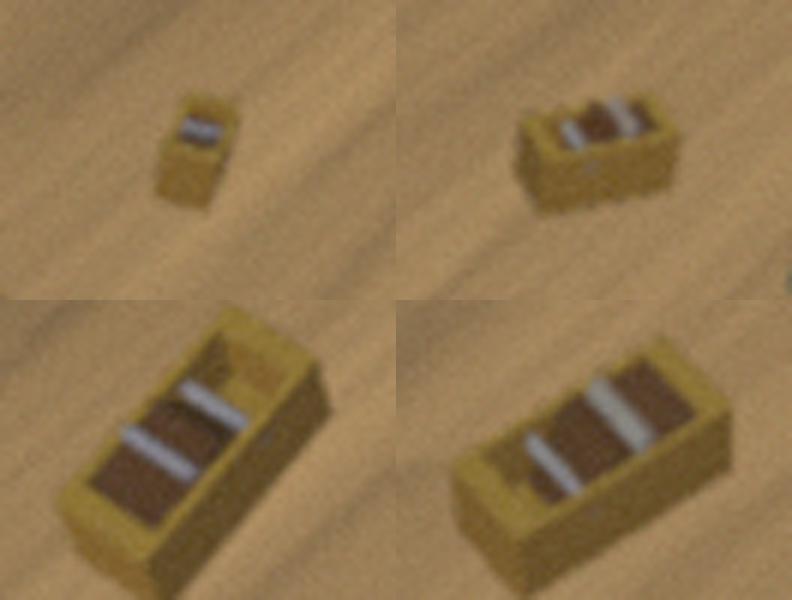

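Top crops: the planes are well separated, with long axes tilted slightly. Side crops: the brass walls are clear, so I can fit box silhouettes to a brass mask in both cameras.

```bash
cat >> h.py <<'E'
from scipy.optimize import minimize
DIM={1:(36,20,24),2:(48,24,26),3:(60,28,28),4:(72,32,30)}
def mask(c,uv,rad):
    hsv=cv2.cvtColor(c["frame"],cv2.COLOR_RGB2HSV).astype(int); f=c["frame"].astype(float)
    x,y=map(int,uv); m=np.zeros(hsv.shape[:2],np.uint8); sl=(slice(max(y-rad,0),y+rad),slice(max(x-rad,0),x+rad))
    r=(f[...,2]/(f[...,0]+1))[sl]; bg=np.median(r)
    m[sl]=(hsv[...,1][sl]>140)&(hsv[...,0][sl]>16)&(hsv[...,0][sl]<40)
    N,L,st,_=cv2.connectedComponentsWithStats(cv2.morphologyEx(m,cv2.MORPH_CLOSE,np.ones((3,3))))
    i=1+st[1:,4].argmax(); pts=np.argwhere(L==i)[:,::-1]
    o=np.zeros_like(m); cv2.fillConvexPoly(o,cv2.convexHull(pts.astype(np.int32)),1); return o
def box(n,x,y,a,z0=0):
    l,w,h=np.array(DIM[n])/1000; B=np.array([[i*l/2,j*w/2,k*h] for i in(-1,1) for j in(-1,1) for k in(0,1)])
    return B@Ro.from_euler('z',a,degrees=True).as_matrix().T+[x,y,z0]
def fit(n,cams,ms,p0,z0=0):
    def sil(c,p):
        q=proj(c,box(n,p[0]/1000,p[1]/1000,p[2],z0)); o=np.zeros((420*4,560*4),np.uint8)
        cv2.fillConvexPoly(o,cv2.convexHull(np.round((q+.5)*4).astype(np.int32)),1)
        return cv2.resize(o.astype(np.float32),(560,420),interpolation=cv2.INTER_AREA)
    def cost(p): return sum(np.abs(sil(c,p)-m).sum()/m.sum() for c,m in zip(cams,ms))
    R=[minimize(cost,p0,method="Nelder-Mead",options=dict(initial_simplex=np.array(p0)+d*np.array([[0,0,0],[6,0,0],[0,6,0],[0,0,12]]),xatol=.05,fatol=1e-4)) for d in(1,-1)]
    b=min(R,key=lambda r:r.fun); return b.x,b.fun
E
python3 - <<'E'
from h import *
c=vision.read_camera("top"); s=vision.read_camera("side")
T={1:((412,240),(397,160),105),2:((350,232),(350,187),60),3:((160,245),(180,346),105),4:((234,243),(264,272),80)}
for n,(u,v,a) in T.items():
    h=DIM[n][2]/1000; ms=[mask(c,u,25),mask(s,v,35)]
    x0=np.r_[ray(c,u,h)[:2]*1000,a]
    print(n,[int(m.sum()) for m in ms],x0.round(1))
    for nm,cc,mm in(("top",[c],ms[:1]),("side",[s],ms[1:]),("both",[c,s],ms)):
        p,f=fit(n,cc,mm,x0); print("  ",nm,p.round(1),round(f,3))
st=monitor.read_state(); print(Ro.from_rotvec(st["eef_rot"]).as_matrix().round(3))
E
```

```text
1 [47, 112] [ 441.6 -286.2  105. ]
   top [ 437.2 -278.7  100. ] 2.636
   side [ 443.3 -290.9  112.9] 0.764
   both [ 440.5 -284.8  108.4] 3.629
2 [223, 423] [ 461.8 -146.6   60. ]
   top [ 462.2 -149.9   58.4] 0.192
   side [ 463.4 -153.3   62. ] 0.108
   both [ 462.7 -150.5   58.4] 0.343
3 [342, 1217] [438.7 287.4 105. ]
   top [439.9 289.   98.8] 0.148
   side [441.6 288.6 100.8] 0.071
   both [440.8 289.1  98.4] 0.239
4 [115, 1173] [440.7 117.5  80. ]
   top [436.7 123.6  72. ] 3.092
   side [440.2 118.6  80.7] 0.063
   both [439.9 120.3  79.2] 3.173
[[ 0.956  0.292 -0.   ]
 [ 0.292 -0.956  0.   ]
 [-0.    -0.001 -1.   ]]
```

```bash
cat >> h.py <<'E'
def gmask(c,n,p,z0=0,pad=7):
    im=cv2.cvtColor(c["frame"],cv2.COLOR_RGB2BGR); q=proj(c,box(n,p[0]/1000,p[1]/1000,p[2],z0))
    x0,y0=np.maximum(np.floor(q.min(0)).astype(int)-16,0); x1,y1=np.ceil(q.max(0)).astype(int)+16
    h=np.zeros(im.shape[:2],np.uint8); cv2.fillConvexPoly(h,cv2.convexHull(np.round(q).astype(np.int32)),1)
    m=np.zeros_like(h); m[cv2.dilate(h,np.ones((pad,pad)))>0]=2; m[h>0]=3
    sub=im[y0:y1,x0:x1].copy(); k=4; S=cv2.resize(sub,None,fx=k,fy=k,interpolation=cv2.INTER_LINEAR)
    M=cv2.resize(m[y0:y1,x0:x1],None,fx=k,fy=k,interpolation=cv2.INTER_NEAREST)
    cv2.grabCut(S,M,None,np.zeros((1,65)),np.zeros((1,65)),6,cv2.GC_INIT_WITH_MASK)
    f=((M==1)|(M==3)).astype(np.uint8); N,L,st,_=cv2.connectedComponentsWithStats(f); pts=np.argwhere(L==1+st[1:,4].argmax())[:,::-1]
    o=np.zeros_like(f); cv2.fillConvexPoly(o,cv2.convexHull(pts.astype(np.int32)),1)
    out=np.zeros(im.shape[:2],np.float32); sm=cv2.resize(o.astype(np.float32),(sub.shape[1],sub.shape[0]),interpolation=cv2.INTER_AREA); out[y0:y1,x0:x1]=sm; return out
def locate(n,p,cams,z0=0):
    for c in cams:
        p1=p
        for pad in(9,7): p1,f=fit(n,[c],[gmask(c,n,p1,z0,pad)],p1,z0)
        print("  ",n,p1.round(1),round(f,3))
E
python3 - <<'E'
from h import *
c=vision.read_camera("top"); s=vision.read_camera("side")
for n,p in {1:(442,-288,109),2:(463,-151,59),3:(440.8,289,99),4:(440.2,118.6,80.7)}.items():
    print(n); locate(n,np.array(p,float),[c,s])
E
```

```text
1
   1 [ 442.7 -289.2  109.5] 0.131
   1 [ 443.7 -292.8  105.3] 0.08
2
   2 [ 462.7 -150.7   61.5] 0.108
   2 [ 463.4 -152.8   57.4] 0.038
3
   3 [440.3 291.6 101.3] 0.098
   3 [441.2 288.6  99.3] 0.022
4
   4 [439.7 121.5  81.4] 0.115
   4 [440.2 118.6  80.6] 0.015
```

```bash
cat > g.py <<'E'
import sys
from h import *
# usage: g.py x y z yaw (mm, deg): turn about tool z (yaw taken mod 180), then shift in tool axes after that turn
def main(x,y,z,a):
    s=monitor.read_state(); M=Ro.from_rotvec(s["eef_rot"]).as_matrix(); p=np.array(s["tool_pos"])*1000
    yaw=np.degrees(np.arctan2(M[1,0],M[0,0])); d=(a-yaw+90)%180-90
    n=np.radians(yaw+d); T=np.array([[np.cos(n),np.sin(n),0],[np.sin(n),-np.cos(n),0],[0,0,-1]]).T
    print("at",p.round(1),"yaw",yaw.round(1),"q",np.round(s["q"],2),"tilt",M[2].round(3),"w",round(s["grip_width"]*1000,1),"F",np.round(s["wrist_force"],1),"grip",np.round(s["grasp_force"],1),"t",s["time_s"])
    S=T.T@(np.array([x,y,z])-p); print("turn z",round(-d,1)," shift",S.round(1),"rows",int(np.ceil(np.abs(S).max()/40)), "alt turn",round(-d+(180 if d>0 else -180),1))
main(*map(float,sys.argv[1:5]))
E
python3 -m creep '[[[0,0,-7],[0,0,0],60],[[0,0,-7],[0,0,0],60],[[0,0,-7],[0,0,0],60],[[0,0,-7],[0,0,0],60],[[0,0,-7],[0,0,0],60],[[0,0,-7],[0,0,0],60],[[0,0,-7],[0,0,0],60],[[0,0,-7],[0,0,0],60],[[0,0,-7],[0,0,0],60],[[0,0,-7],[0,0,0],60],[[0,0,-7],[0,0,0],60],[[0,0,-7],[0,0,0],60],[[0,0,-7],[0,0,0],60],[[0,0,0],[0,0,0],60]]'; python3 g.py 443 -291 110 107.5
```

```text
time_s: 1.57
tool_pos: [0.1825, -0.5977, 0.2313]
eef_rot: [-1.84, -2.547, -0.0]
wrist_force: [-0.3, 0.8, 0.6]
grip_width: 0.0604
grasp_force: 0.0
at [ 182.5 -597.7  231.3] yaw 108.3 q [ 1.41  0.46 -0.33  1.55  0.16  1.16  1.37] tilt [ 0.  0. -1.] w 60.4 F [-0.3  0.8  0.6] grip 0.0 t 1.5667
turn z 0.8  shift [214.2 340.7 121.3] rows 9 alt turn -179.2
```

```bash
python3 -m creep '[[[0,0,0.8],[21,34,10],60],[[0,0,0],[21,34,10],60],[[0,0,0],[21,34,10],60],[[0,0,0],[21,34,10],60],[[0,0,0],[21,34,10],60],[[0,0,0],[22,34,10],60],[[0,0,0],[22,34,10],60],[[0,0,0],[22,34,17],60],[[0,0,0],[22,34,17],60],[[0,0,0],[21,34,17],60],[[0,0,0],[0,0,0],60],[[0,0,0],[0,0,0],60]]'; python3 g.py 443 -291 4 107.5
python3 - <<'E'
from h import *
c=vision.read_camera("top"); s=vision.read_camera("side")
p=proj(s,monitor.read_state()["tool_pos"])[0]; print(p)
k,o=crop(s,397,150,132,100,6); print(o); cv2.imwrite("pics/a1.png",k)
E
```

```text
time_s: 2.57
tool_pos: [0.4414, -0.2941, 0.1121]
eef_rot: [-1.861, -2.529, -0.001]
wrist_force: [0.2, -0.6, -1.0]
grip_width: 0.0599
grasp_force: 0.0
at [ 441.4 -294.1  112.1] yaw 107.3 q [ 0.8   0.46 -0.41  1.91  0.24  0.82  0.56] tilt [ 0.002 -0.    -1.   ] w 59.9 F [ 0.2 -0.6 -1. ] grip 0.0 t 2.5667
turn z -0.2  shift [  2.4   2.5 108.1] rows 3 alt turn 179.8
[409.01097045 118.31010263]
(331, 100)
```

View pics/a1.png

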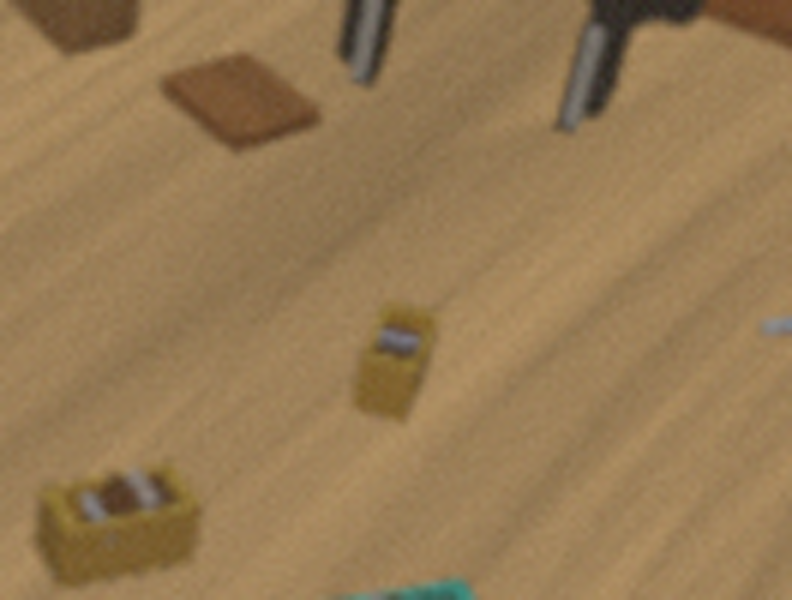

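The fingertips are at (391,114) and (426,122). Their midpoint is within 1 px of the projected TCP, so the side camera agrees with the robot. I'll go down and grip.

```bash
python3 -m creep '[[[0,0,0],[2.4,2.5,28],60],[[0,0,0],[0,0,25],60],[[0,0,0],[0,0,20],60],[[0,0,0],[0,0,15],60],[[0,0,0],[0,0,10],60],[[0,0,0],[0,0,8],60],[[0,0,0],[0,0,2],60],[[0,0,0],[0,0,0],60],[[0,0,0],[0,0,0],0],[[0,0,0],[0,0,0],0],[[0,0,0],[0,0,0],0],[[0,0,0],[0,0,0],0],[[0,0,0],[0,0,0],0],[[0,0,0],[0,0,0],0],[[0,0,0],[0,0,0],0],[[0,0,0],[0,0,0],0]]'; python3 g.py 443 -291 4 107.5
```

```text
time_s: 4.0
tool_pos: [0.4422, -0.2941, 0.0057]
eef_rot: [1.864, 2.527, -0.0]
wrist_force: [-0.9, 0.6, 5.5]
grip_width: 0.0187
grasp_force: 58.9
at [ 442.2 -294.1    5.7] yaw 107.2 q [ 0.73  0.61 -0.34  1.99  0.35  0.59  0.46] tilt [-0.001  0.001 -1.   ] w 18.7 F [-0.9  0.6  5.5] grip 58.9 t 4.0
turn z -0.3  shift [2.7 1.7 1.7] rows 1 alt turn 179.7
```

```bash
python3 -m creep '[[[0,0,0],[0,0,-20],0],[[0,0,0],[0,0,-35],0],[[0,0,0],[0,0,-35],0],[[0,0,0],[0,0,-30],0],[[0,0,-6.8],[0,0,0],0],[[0,0,-6.8],[0,0,0],0],[[0,0,-6.8],[0,0,0],0],[[0,0,-6.8],[0,0,0],0],[[0,0,-6.8],[0,0,0],0],[[0,0,-6.8],[0,0,0],0],[[0,0,-6.8],[0,0,0],0],[[0,0,-6.8],[0,0,0],0],[[0,0,-6.8],[0,0,0],0],[[0,0,-6.8],[0,0,0],0],[[0,0,-6.8],[0,0,0],0],[[0,0,-6.8],[0,0,0],0],[[0,0,0],[0,0,0],0]]'; python3 g.py 656 -81.7 80 8.5
```

```text
time_s: 5.42
tool_pos: [0.4415, -0.294, 0.1249]
eef_rot: [0.249, -3.132, 0.0]
wrist_force: [-0.1, -0.6, -0.5]
grip_width: 0.0181
grasp_force: 58.7
at [ 441.5 -294.   124.9] yaw -170.9 q [ 1.05  0.52 -0.78  1.88  0.46  0.92  1.79] tilt [ 0. -0. -1.] w 18.1 F [-0.1 -0.6 -0.5] grip 58.7 t 5.4167
turn z 0.6  shift [-243.5  178.2   44.9] rows 7 alt turn -179.4
```

```bash
python3 -m creep '[[[0,0,0.6],[-35,25.5,0],0],[[0,0,0],[-35,25.5,0],0],[[0,0,0],[-35,25.5,0],0],[[0,0,0],[-35,25.5,0],0],[[0,0,0],[-35,25.5,10],0],[[0,0,0],[-35,25.5,15],0],[[0,0,0],[-35,25.2,20],0],[[0,0,0],[0,0,0],0],[[0,0,0],[0,0,0],0],[[0,0,0],[0,0,0],0]]'; python3 g.py 657.5 -81.5 21 8.5
python3 - <<'E'
from h import *
c=vision.read_camera("top"); s=vision.read_camera("side")
st=monitor.read_state(); p=np.array(st["tool_pos"])*1000; z0=p[2]/1000-.0057
print("held, z0",z0)
locate(1,np.array([p[0],p[1],8.5]),[c,s],z0)
E
```

```text
time_s: 6.25
tool_pos: [0.6449, -0.0952, 0.084]
eef_rot: [0.221, -3.133, 0.001]
wrist_force: [-0.1, -1.2, -1.3]
grip_width: 0.0183
grasp_force: 58.8
at [644.9 -95.2  84. ] yaw -171.9 q [ 0.5   0.73 -0.7   1.61  0.53  1.    1.34] tilt [ 0.001 -0.    -1.   ] w 18.3 F [-0.1 -1.2 -1.3] grip 58.8 t 6.25
turn z -0.4  shift [-14.5  11.7  63. ] rows 2 alt turn 179.6
held, z0 0.07897878486086134
   1 [630.2 -96.3 -19.1] 1.331
   1 [ 643.9 -100.6   43.3] 0.24
```

```bash
python3 -m creep '[[[0,0,-0.4],[-14.5,11.7,0],0],[[0,0,0],[0,0,0],0],[[0,0,0],[0,0,0],0],[[0,0,0],[0,0,0],0]]'; python3 g.py 657.5 -81.5 21 8.5
```

```text
time_s: 6.68
tool_pos: [0.6574, -0.0829, 0.0846]
eef_rot: [0.232, -3.133, 0.001]
wrist_force: [-0.8, -0.8, -0.5]
grip_width: 0.0185
grasp_force: 58.9
at [657.4 -82.9  84.6] yaw -171.5 q [ 0.47  0.74 -0.7   1.58  0.54  1.02  1.34] tilt [ 0.    -0.001 -1.   ] w 18.5 F [-0.8 -0.8 -0.5] grip 58.9 t 6.6833
turn z -0.0  shift [-0.3  1.4 63.6] rows 2 alt turn 180.0
```

```bash
python3 -m creep '[[[0,0,0],[0,1.4,20],0],[[0,0,0],[0,0,20],0],[[0,0,0],[0,0,12],0],[[0,0,0],[0,0,6],0],[[0,0,0],[0,0,3],0],[[0,0,0],[0,0,0],0],[[0,0,0],[0,0,0],0]]'; python3 g.py 657.5 -81.5 20.7 8.5
```

```text
time_s: 7.27
tool_pos: [0.6582, -0.0801, 0.024]
eef_rot: [-0.235, 3.132, -0.0]
wrist_force: [-0.2, 0.2, 0.3]
grip_width: 0.0188
grasp_force: 58.9
at [658.2 -80.1  24. ] yaw -171.4 q [ 0.44  0.81 -0.66  1.62  0.59  0.92  1.29] tilt [-0.001 -0.    -1.   ] w 18.8 F [-0.2  0.2  0.3] grip 58.9 t 7.2667
turn z 0.1  shift [ 0.9 -1.3  3.3] rows 1 alt turn -179.9
```

```bash
python3 -m creep '[[[0,0,0],[1,-1.2,2],0],[[0,0,0],[0,0,1.5],0],[[0,0,0],[0,0,0],0],[[0,0,0],[0,0,0],0],[[0,0,0],[0,0,0],0]]'; python3 g.py 657.5 -81.5 20.7 8.5
```

```text
time_s: 7.68
tool_pos: [0.6574, -0.0817, 0.0207]
eef_rot: [-0.235, 3.132, -0.001]
wrist_force: [-2.0, -0.4, 7.6]
grip_width: 0.0188
grasp_force: 59.6
at [657.4 -81.7  20.7] yaw -171.4 q [ 0.45  0.81 -0.65  1.63  0.59  0.91  1.29] tilt [-0.001 -0.001 -1.   ] w 18.8 F [-2.  -0.4  7.6] grip 59.6 t 7.6833
turn z 0.1  shift [-0.1  0.1  0. ] rows 1 alt turn -179.9
```

```bash
python3 -m creep '[[[0,0,0],[0,0,0],60],[[0,0,0],[0,0,0],60],[[0,0,0],[0,0,0],60],[[0,0,0],[0,0,0],60],[[0,0,0],[0,0,0],60],[[0,0,0],[0,0,-10],60],[[0,0,0],[0,0,-30],60],[[0,0,0],[0,0,-30],60],[[0,0,0],[0,0,-30],60],[[0,0,7],[0,0,0],60],[[0,0,7],[0,0,0],60],[[0,0,7],[0,0,0],60],[[0,0,7],[0,0,0],60],[[0,0,7],[0,0,0],60],[[0,0,7],[0,0,0],60],[[0,0,7],[0,0,0],60],[[0,0,7],[0,0,0],60],[[0,0,7],[0,0,0],60],[[0,0,0],[0,0,0],60]]'
python3 -m creep '[[[0,0,7],[0,0,0],60],[[0,0,7],[0,0,0],60],[[0,0,7],[0,0,0],60],[[0,0,7],[0,0,0],60],[[0,0,7],[0,0,0],60],[[0,0,7],[0,0,0],60],[[0,0,7],[0,0,0],60],[[0,0,7],[0,0,0],60],[[0,0,7],[0,0,0],60],[[0,0,4],[0,0,0],60],[[0,0,0],[0,0,0],60],[[0,0,0],[0,0,0],60]]'; python3 g.py 463 -152 90 59
python3 - <<'E'
from h import *
c=vision.read_camera("top"); s=vision.read_camera("side")
locate(1,np.array([656,-82,8.5]),[c,s],.015)
cv2.imwrite("pics/p1.png",np.hstack([crop(c,319,152)[0],crop(s,258,163)[0]]))
E
```

```text
time_s: 9.27
tool_pos: [0.6571, -0.0808, 0.1206]
eef_rot: [1.443, 2.79, 0.001]
wrist_force: [0.3, -0.2, -0.4]
grip_width: 0.0602
grasp_force: 0.0
time_s: 10.27
tool_pos: [0.6569, -0.081, 0.12]
eef_rot: [2.735, 1.545, 0.0]
wrist_force: [-0.3, -0.2, 0.6]
grip_width: 0.0598
grasp_force: 0.0
at [656.9 -81.  120. ] yaw 58.9 q [ 0.14  0.6  -0.16  1.59  0.11  0.96 -0.59] tilt [ 0.  0. -1.] w 59.8 F [-0.3 -0.2  0.6] grip 0.0 t 10.2667
turn z -0.1  shift [-160.7 -129.7   30. ] rows 5 alt turn 179.9
   1 [652.9 -86.1 -17.6] 0.594
   1 [657.8 -84.6   5.7] 0.065
```

View pics/p1.png

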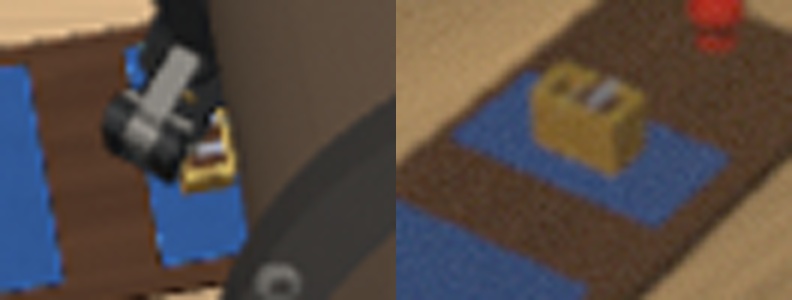

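Plane 1 stands on its seat and looks near the centre in the side view. The arm hides it from the top camera. Next is plane 2.

```bash
python3 -m creep '[[[0,0,0],[-27,-21.6,0],60],[[0,0,0],[-27,-21.6,0],60],[[0,0,0],[-27,-21.6,0],60],[[0,0,0],[-27,-21.6,10],60],[[0,0,0],[-27,-21.6,10],60],[[0,0,0],[-25.7,-21.6,10],60],[[0,0,0],[0,0,0],60],[[0,0,0],[0,0,0],60],[[0,0,0],[0,0,0],60]]'; python3 g.py 463 -152 5 59
python3 - <<'E'
from h import *
c=vision.read_camera("top")
locate(1,np.array([656,-82,8.5]),[c],.015)
E
```

```text
time_s: 11.12
tool_pos: [0.4635, -0.1511, 0.0902]
eef_rot: [2.738, 1.539, 0.002]
wrist_force: [-0.0, -0.1, -0.2]
grip_width: 0.0598
grasp_force: 0.0
at [ 463.5 -151.1   90.2] yaw 58.7 q [ 0.34  0.4  -0.17  2.05  0.1   0.69 -0.45] tilt [ 0.001  0.001 -1.   ] w 59.8 F [-0.  -0.1 -0.2] grip 0.0 t 11.1167
turn z -0.3  shift [-1.   0.1 85.2] rows 3 alt turn 179.7
   1 [656.2 -81.1   7.7] 0.057
```

Plane 1 is within 1 mm of its seat centre. I'll go down on plane 2.

```bash
python3 -m creep '[[[0,0,0],[-1,0,25],60],[[0,0,0],[0,0,22],60],[[0,0,0],[0,0,16],60],[[0,0,0],[0,0,12],60],[[0,0,0],[0,0,7],60],[[0,0,0],[0,0,3],60],[[0,0,0],[0,0,0],60],[[0,0,0],[0,0,0],0],[[0,0,0],[0,0,0],0],[[0,0,0],[0,0,0],0],[[0,0,0],[0,0,0],0],[[0,0,0],[0,0,0],0],[[0,0,0],[0,0,0],0],[[0,0,0],[0,0,0],0]]'; python3 g.py 463 -152 5 59
```

```text
time_s: 12.33
tool_pos: [0.4627, -0.152, 0.0056]
eef_rot: [2.739, 1.537, 0.002]
wrist_force: [-0.9, 0.3, 5.7]
grip_width: 0.023
grasp_force: 59.1
at [ 462.7 -152.     5.6] yaw 58.6 q [ 0.31  0.54 -0.14  2.11  0.15  0.49 -0.49] tilt [ 0.001  0.002 -1.   ] w 23.0 F [-0.9  0.3  5.7] grip 59.1 t 12.3333
turn z -0.4  shift [0.2 0.3 0.6] rows 1 alt turn 179.6
```

```bash
python3 -m creep '[[[0,0,0],[0,0,-20],0],[[0,0,0],[0,0,-35],0],[[0,0,0],[0,0,-35],0],[[0,0,0],[0,0,-30],0],[[0,0,6.3],[0,0,0],0],[[0,0,6.3],[0,0,0],0],[[0,0,6.3],[0,0,0],0],[[0,0,6.3],[0,0,0],0],[[0,0,6.3],[0,0,0],0],[[0,0,6.3],[0,0,0],0],[[0,0,6.3],[0,0,0],0],[[0,0,6.3],[0,0,0],0],[[0,0,0],[0,0,0],0]]'; python3 g.py 643.2 2 75 8.5
```

```text
time_s: 13.42
tool_pos: [0.462, -0.1518, 0.1251]
eef_rot: [3.134, 0.217, 0.001]
wrist_force: [0.1, -0.9, -1.6]
grip_width: 0.0226
grasp_force: 59.0
at [ 462.  -151.8  125.1] yaw 7.9 q [ 0.19  0.34  0.02  2.03 -0.01  0.77 -1.21] tilt [ 0.001  0.    -1.   ] w 22.6 F [ 0.1 -0.9 -1.6] grip 59.0 t 13.4167
turn z -0.6  shift [ 201.9 -125.3   50.1] rows 6 alt turn 179.4
```

```bash
python3 -m creep '[[[0,0,-0.6],[34,-21,0],0],[[0,0,0],[34,-21,0],0],[[0,0,0],[34,-21,0],0],[[0,0,0],[34,-21,10],0],[[0,0,0],[34,-21,20],0],[[0,0,0],[32,-20.3,20],0],[[0,0,0],[0,0,0],0],[[0,0,0],[0,0,0],0],[[0,0,0],[0,0,0],0],[[0,0,0],[0,0,0],0]]'; python3 g.py 643.2 2 20.6 8.5
```

```text
time_s: 14.25
tool_pos: [0.6396, -0.0014, 0.0773]
eef_rot: [3.132, 0.241, 0.001]
wrist_force: [0.2, 0.1, -0.3]
grip_width: 0.023
grasp_force: 59.1
at [639.6  -1.4  77.3] yaw 8.8 q [-0.09  0.61  0.01  1.69 -0.    0.84 -1.5 ] tilt [ 0.     0.001 -1.   ] w 23.0 F [ 0.2  0.1 -0.3] grip 59.1 t 14.25
turn z 0.3  shift [ 4.1 -2.9 56.7] rows 2 alt turn -179.7
```

```bash
python3 -m creep '[[[0,0,0.3],[4.1,-2.9,18],0],[[0,0,0],[0,0,18],0],[[0,0,0],[0,0,10],0],[[0,0,0],[0,0,5],0],[[0,0,0],[0,0,3],0],[[0,0,0],[0,0,0],0],[[0,0,0],[0,0,0],0],[[0,0,0],[0,0,0],0]]'; python3 g.py 643.2 2 20.6 8.5
```

```text
time_s: 14.92
tool_pos: [0.6441, 0.0034, 0.0235]
eef_rot: [3.133, 0.233, 0.002]
wrist_force: [-0.2, -0.5, -0.8]
grip_width: 0.023
grasp_force: 59.1
at [644.1   3.4  23.5] yaw 8.5 q [-0.09  0.68  0.    1.72 -0.    0.74 -1.51] tilt [ 0.001  0.    -1.   ] w 23.0 F [-0.2 -0.5 -0.8] grip 59.1 t 14.9167
turn z -0.0  shift [-1.1  1.3  2.9] rows 1 alt turn 180.0
```

```bash
python3 -m creep '[[[0,0,0],[-1.1,1.3,1.5],0],[[0,0,0],[0,0,1.5],0],[[0,0,0],[0,0,0],0],[[0,0,0],[0,0,0],0],[[0,0,0],[0,0,0],0]]'; python3 g.py 643.2 2 20.6 8.5
```

```text
time_s: 15.33
tool_pos: [0.643, 0.0018, 0.0207]
eef_rot: [3.133, 0.232, 0.002]
wrist_force: [-2.8, 0.6, 8.4]
grip_width: 0.0224
grasp_force: 60.2
at [643.    1.8  20.7] yaw 8.5 q [-0.09  0.69  0.    1.72 -0.    0.73 -1.51] tilt [ 0.001  0.    -1.   ] w 22.4 F [-2.8  0.6  8.4] grip 60.2 t 15.3333
turn z -0.0  shift [ 0.3 -0.2  0.1] rows 1 alt turn 180.0
```

```bash
python3 -m creep '[[[0,0,0],[0,0,0],62],[[0,0,0],[0,0,0],62],[[0,0,0],[0,0,0],62],[[0,0,0],[0,0,0],62],[[0,0,0],[0,0,0],62],[[0,0,0],[0,0,-10],62],[[0,0,0],[0,0,-30],62],[[0,0,0],[0,0,-30],62],[[0,0,0],[0,0,-30],62],[[0,0,-7],[0,0,0],62],[[0,0,-7],[0,0,0],62],[[0,0,-7],[0,0,0],62],[[0,0,-7],[0,0,0],62],[[0,0,-7],[0,0,0],62],[[0,0,-7],[0,0,0],62],[[0,0,-7],[0,0,0],62]]'
python3 -m creep '[[[0,0,-7],[0,0,0],62],[[0,0,-7],[0,0,0],62],[[0,0,-7],[0,0,0],62],[[0,0,-7],[0,0,0],62],[[0,0,-7],[0,0,0],62],[[0,0,-7],[0,0,0],62],[[0,0,0],[0,0,0],62],[[0,0,0],[0,0,0],62]]'; python3 g.py 440.8 290 95 100.3
```

```text
time_s: 16.67
tool_pos: [0.6427, 0.002, 0.1205]
eef_rot: [2.749, 1.519, 0.001]
wrist_force: [0.3, -1.0, 0.6]
grip_width: 0.0618
grasp_force: 0.0
time_s: 17.33
tool_pos: [0.6427, 0.0018, 0.1201]
eef_rot: [2.035, 2.393, 0.0]
wrist_force: [-0.0, 0.4, -1.3]
grip_width: 0.0621
grasp_force: 0.0
at [642.7   1.8 120.1] yaw 99.3 q [ 0.17  0.6  -0.4   1.63  0.27  0.97 -0.15] tilt [-0.  0. -1.] w 62.1 F [-0.   0.4 -1.3] grip 0.0 t 17.3333
turn z -1.0  shift [ 319.6 -147.1   25.1] rows 8 alt turn 179.0
```

```bash
python3 -m creep '[[[0,0,-1],[35.5,-16.3,0],62],[[0,0,0],[35.5,-16.3,0],62],[[0,0,0],[35.5,-16.3,0],62],[[0,0,0],[35.5,-16.3,0],62],[[0,0,0],[35.5,-16.3,0],62],[[0,0,0],[35.5,-16.3,0],62],[[0,0,0],[35.5,-16.3,0],62],[[0,0,0],[35.5,-16.3,10],62],[[0,0,0],[35.5,-16.3,15],62],[[0,0,0],[0,0,0],62],[[0,0,0],[0,0,0],62],[[0,0,0],[0,0,0],62]]'; python3 g.py 440.8 290 5 100.3
python3 - <<'E'
from h import *
c=vision.read_camera("top")
locate(2,np.array([643,2,8.5]),[c],.015)
E
```

```text
time_s: 18.33
tool_pos: [0.441, 0.2897, 0.0948]
eef_rot: [2.011, 2.413, -0.0]
wrist_force: [-0.6, -0.2, 0.8]
grip_width: 0.0625
grasp_force: 0.0
at [441.  289.7  94.8] yaw 100.4 q [-0.35  0.48 -0.45  1.94  0.29  0.79 -0.78] tilt [-0.001  0.    -1.   ] w 62.5 F [-0.6 -0.2  0.8] grip 0.0 t 18.3333
turn z 0.1  shift [ 0.4 -0.1 89.8] rows 3 alt turn -179.9
   2 [645.1   3.4   8.7] 0.069
```

Plane 2 is within 2 mm of its seat centre. I'll go down on plane 3.

```bash
python3 -m creep '[[[0,0,0],[0.4,0,28],62],[[0,0,0],[0,0,24],62],[[0,0,0],[0,0,16],62],[[0,0,0],[0,0,12],62],[[0,0,0],[0,0,7],62],[[0,0,0],[0,0,3],62],[[0,0,0],[0,0,0],62],[[0,0,0],[0,0,0],0],[[0,0,0],[0,0,0],0],[[0,0,0],[0,0,0],0],[[0,0,0],[0,0,0],0],[[0,0,0],[0,0,0],0],[[0,0,0],[0,0,0],0],[[0,0,0],[0,0,0],0]]'; python3 g.py 440.8 290 5 100.3
```

```text
time_s: 19.55
tool_pos: [0.4413, 0.2905, 0.0057]
eef_rot: [2.009, 2.415, 0.002]
wrist_force: [-0.6, -1.0, 6.4]
grip_width: 0.0263
grasp_force: 59.9
at [441.3 290.5   5.7] yaw 100.5 q [-0.41  0.61 -0.38  2.    0.39  0.6  -0.87] tilt [ 0.     0.002 -1.   ] w 26.3 F [-0.6 -1.   6.4] grip 59.9 t 19.55
turn z 0.2  shift [-0.4 -0.6  0.7] rows 1 alt turn -179.8
```

```bash
python3 -m creep '[[[0,0,0],[0,0,-20],0],[[0,0,0],[0,0,-35],0],[[0,0,0],[0,0,-35],0],[[0,0,0],[0,0,-30],0],[[0,0,-6.8],[0,0,0],0],[[0,0,-6.8],[0,0,0],0],[[0,0,-6.8],[0,0,0],0],[[0,0,-6.8],[0,0,0],0],[[0,0,-6.8],[0,0,0],0],[[0,0,-6.8],[0,0,0],0],[[0,0,-6.8],[0,0,0],0],[[0,0,-6.8],[0,0,0],0],[[0,0,-6.8],[0,0,0],0],[[0,0,-6.8],[0,0,0],0],[[0,0,-6.8],[0,0,0],0],[[0,0,-6.8],[0,0,0],0],[[0,0,-6.8],[0,0,0],0],[[0,0,0],[0,0,0],0],[[0,0,0],[0,0,0],0]]'; python3 g.py 630 86 75 8.5
```

```text
time_s: 21.13
tool_pos: [0.4407, 0.29, 0.1247]
eef_rot: [0.238, -3.132, -0.0]
wrist_force: [0.4, 0.1, -1.8]
grip_width: 0.027
grasp_force: 59.5
at [440.7 290.  124.7] yaw -171.3 q [-0.07  0.55 -0.86  1.89  0.51  0.94  0.56] tilt [ 0.  0. -1.] w 27.0 F [ 0.4  0.1 -1.8] grip 59.5 t 21.1333
turn z 0.2  shift [-157.  -229.7   49.7] rows 6 alt turn -179.8
```

```bash
python3 -m creep '[[[0,0,0.2],[-22.4,-32.8,0],0],[[0,0,0],[-22.4,-32.8,0],0],[[0,0,0],[-22.4,-32.8,0],0],[[0,0,0],[-22.4,-32.8,0],0],[[0,0,0],[-22.4,-32.8,10],0],[[0,0,0],[-22.4,-32.8,20],0],[[0,0,0],[-22.4,-32.8,20],0],[[0,0,0],[0,0,0],0],[[0,0,0],[0,0,0],0],[[0,0,0],[0,0,0],0],[[0,0,0],[0,0,0],0]]'; python3 g.py 630 86 20.7 8.5
```

```text
time_s: 22.05
tool_pos: [0.6266, 0.0926, 0.078]
eef_rot: [-0.239, 3.132, 0.001]
wrist_force: [0.6, 0.5, -1.5]
grip_width: 0.0271
grasp_force: 59.5
at [626.6  92.6  78. ] yaw -171.3 q [ 0.26  0.74 -0.77  1.66  0.59  0.99  1.  ] tilt [-0.001  0.001 -1.   ] w 27.1 F [ 0.6  0.5 -1.5] grip 59.5 t 22.05
turn z 0.2  shift [-2.4 -7.  57.3] rows 2 alt turn -179.8
```

```bash
python3 -m creep '[[[0,0,0.2],[-2.4,-7,18],0],[[0,0,0],[0,0,18],0],[[0,0,0],[0,0,10],0],[[0,0,0],[0,0,5],0],[[0,0,0],[0,0,3],0],[[0,0,0],[0,0,0],0],[[0,0,0],[0,0,0],0],[[0,0,0],[0,0,0],0]]'; python3 g.py 630 86 20.7 8.5
```

```text
time_s: 22.72
tool_pos: [0.631, 0.0846, 0.0241]
eef_rot: [-0.233, 3.132, 0.0]
wrist_force: [0.8, -0.2, -1.3]
grip_width: 0.0265
grasp_force: 59.6
at [631.   84.6  24.1] yaw -171.5 q [ 0.24  0.8  -0.73  1.69  0.65  0.91  0.97] tilt [-0.001  0.    -1.   ] w 26.5 F [ 0.8 -0.2 -1.3] grip 59.6 t 22.7167
turn z 0.0  shift [0.8 1.5 3.4] rows 1 alt turn -180.0
```

```bash
python3 -m creep '[[[0,0,0],[0.8,1.5,2],0],[[0,0,0],[0,0,1.5],0],[[0,0,0],[0,0,0],0],[[0,0,0],[0,0,0],0],[[0,0,0],[0,0,0],0]]'; python3 g.py 630 86 20.7 8.5
```

```text
time_s: 23.13
tool_pos: [0.6298, 0.086, 0.0207]
eef_rot: [-0.233, 3.132, 0.0]
wrist_force: [-2.6, -0.1, 7.1]
grip_width: 0.0269
grasp_force: 60.7
at [629.8  86.   20.7] yaw -171.5 q [ 0.24  0.8  -0.73  1.7   0.66  0.9   0.96] tilt [-0.001  0.    -1.   ] w 26.9 F [-2.6 -0.1  7.1] grip 60.7 t 23.1333
turn z 0.0  shift [-0.2 -0.   0. ] rows 1 alt turn -180.0
```

```bash
python3 -m creep '[[[0,0,0],[0,0,0],64],[[0,0,0],[0,0,0],64],[[0,0,0],[0,0,0],64],[[0,0,0],[0,0,0],64],[[0,0,0],[0,0,0],64],[[0,0,0],[0,0,-10],64],[[0,0,0],[0,0,-30],64],[[0,0,0],[0,0,-30],64],[[0,0,0],[0,0,-30],64],[[0,0,7],[0,0,0],64],[[0,0,7],[0,0,0],64],[[0,0,7],[0,0,0],64],[[0,0,7],[0,0,0],64],[[0,0,7],[0,0,0],64],[[0,0,7],[0,0,0],64],[[0,0,7],[0,0,0],64]]'
python3 -m creep '[[[0,0,7],[0,0,0],64],[[0,0,7],[0,0,0],64],[[0,0,7],[0,0,0],64],[[0,0,7],[0,0,0],64],[[0,0,7],[0,0,0],64],[[0,0,7],[0,0,0],64],[[0,0,7],[0,0,0],64],[[0,0,7],[0,0,0],64],[[0,0,2.5],[0,0,0],64],[[0,0,0],[0,0,0],64],[[0,0,0],[0,0,0],64]]'; python3 g.py 440 120 95 81
```

```text
time_s: 24.47
tool_pos: [0.6296, 0.0858, 0.1206]
eef_rot: [1.096, 2.944, 0.001]
wrist_force: [-0.9, -0.1, -0.1]
grip_width: 0.0641
grasp_force: 0.0
time_s: 25.38
tool_pos: [0.6296, 0.0859, 0.1203]
eef_rot: [2.386, 2.043, 0.001]
wrist_force: [0.4, 0.2, -0.6]
grip_width: 0.0639
grasp_force: 0.0
at [629.6  85.9 120.3] yaw 81.1 q [ 0.01  0.58 -0.34  1.65  0.23  0.95 -0.57] tilt [ 0.  0. -1.] w 63.9 F [ 0.4  0.2 -0.6] grip 0.0 t 25.3833
turn z 0.1  shift [   4.  -192.6   25.3] rows 5 alt turn -179.9
```

```bash
python3 -m creep '[[[0,0,0.1],[0.8,-32.2,0],64],[[0,0,0],[0.8,-32.2,0],64],[[0,0,0],[0.8,-32.2,0],64],[[0,0,0],[0.8,-32.2,0],64],[[0,0,0],[0.8,-32.2,10],64],[[0,0,0],[0,-31.6,15],64],[[0,0,0],[0,0,0],64],[[0,0,0],[0,0,0],64],[[0,0,0],[0,0,0],64]]'; python3 g.py 440 120 5 81
python3 - <<'E'
from h import *
c=vision.read_camera("top")
locate(3,np.array([630,86,8.5]),[c],.015)
E
```

```text
time_s: 26.13
tool_pos: [0.4408, 0.1201, 0.0952]
eef_rot: [2.389, 2.04, 0.002]
wrist_force: [0.9, -0.2, 0.2]
grip_width: 0.0641
grasp_force: 0.0
at [440.8 120.1  95.2] yaw 81.0 q [-0.07  0.38 -0.39  2.1   0.22  0.7  -0.76] tilt [ 0.001  0.001 -1.   ] w 64.1 F [ 0.9 -0.2  0.2] grip 0.0 t 26.1333
turn z -0.0  shift [-0.2 -0.8 90.2] rows 3 alt turn 180.0
   3 [631.5  87.5   7.7] 0.06
```

Plane 3 is centred to about 1.5 mm. Plane 4 is next.

```bash
python3 -m creep '[[[0,0,0],[0,-0.8,28],64],[[0,0,0],[0,0,24],64],[[0,0,0],[0,0,16],64],[[0,0,0],[0,0,12],64],[[0,0,0],[0,0,7],64],[[0,0,0],[0,0,3],64],[[0,0,0],[0,0,0],64],[[0,0,0],[0,0,0],0],[[0,0,0],[0,0,0],0],[[0,0,0],[0,0,0],0],[[0,0,0],[0,0,0],0],[[0,0,0],[0,0,0],0],[[0,0,0],[0,0,0],0],[[0,0,0],[0,0,0],0]]'; python3 g.py 440 120 5 81
```

```text
time_s: 27.35
tool_pos: [0.4399, 0.1202, 0.0056]
eef_rot: [2.39, 2.038, 0.002]
wrist_force: [-1.2, -0.1, 5.0]
grip_width: 0.0311
grasp_force: 59.6
at [439.9 120.2   5.6] yaw 80.9 q [-0.15  0.53 -0.3   2.18  0.34  0.48 -0.87] tilt [ 0.001  0.002 -1.   ] w 31.1 F [-1.2 -0.1  5. ] grip 59.6 t 27.35
turn z -0.1  shift [-0.1  0.2  0.6] rows 1 alt turn 179.9
```

```bash
python3 -m creep '[[[0,0,0],[0,0,-20],0],[[0,0,0],[0,0,-35],0],[[0,0,0],[0,0,-35],0],[[0,0,0],[0,0,-30],0],[[0,0,6.6],[0,0,0],0],[[0,0,6.6],[0,0,0],0],[[0,0,6.6],[0,0,0],0],[[0,0,6.6],[0,0,0],0],[[0,0,6.6],[0,0,0],0],[[0,0,6.6],[0,0,0],0],[[0,0,6.6],[0,0,0],0],[[0,0,6.6],[0,0,0],0],[[0,0,6.6],[0,0,0],0],[[0,0,6.6],[0,0,0],0],[[0,0,6.4],[0,0,0],0],[[0,0,0],[0,0,0],0],[[0,0,0],[0,0,0],0]]'; python3 g.py 617.6 169.8 75 8.5
```

```text
time_s: 28.77
tool_pos: [0.4391, 0.1201, 0.125]
eef_rot: [3.132, 0.239, 0.001]
wrist_force: [-0.6, 0.8, -2.8]
grip_width: 0.0308
grasp_force: 60.3
at [439.1 120.1 125. ] yaw 8.7 q [-0.28  0.3  -0.13  2.09  0.06  0.75 -1.86] tilt [ 0.  0. -1.] w 30.8 F [-0.6  0.8 -2.8] grip 60.3 t 28.7667
turn z 0.2  shift [183.9 -22.8  50. ] rows 5 alt turn -179.8
```

```bash
python3 -m creep '[[[0,0,0.2],[31,-3.8,0],0],[[0,0,0],[31,-3.8,0],0],[[0,0,0],[31,-3.8,0],0],[[0,0,0],[31,-3.8,10],0],[[0,0,0],[31,-3.8,20],0],[[0,0,0],[28.9,-3.8,20],0],[[0,0,0],[0,0,0],0],[[0,0,0],[0,0,0],0],[[0,0,0],[0,0,0],0],[[0,0,0],[0,0,0],0]]'; python3 g.py 617.6 169.8 20.6 8.5
```

```text
time_s: 29.6
tool_pos: [0.6173, 0.169, 0.0755]
eef_rot: [-3.133, -0.23, -0.0]
wrist_force: [-0.4, 0.0, -1.7]
grip_width: 0.0311
grasp_force: 60.2
at [617.3 169.   75.5] yaw 8.4 q [-0.29  0.62 -0.1   1.69  0.07  0.84 -1.84] tilt [ 0. -0. -1.] w 31.1 F [-0.4  0.  -1.7] grip 60.2 t 29.6
turn z -0.1  shift [ 0.4 -0.7 54.9] rows 2 alt turn 179.9
```

```bash
python3 -m creep '[[[0,0,0],[0.4,-0.7,18],0],[[0,0,0],[0,0,18],0],[[0,0,0],[0,0,8],0],[[0,0,0],[0,0,5],0],[[0,0,0],[0,0,3],0],[[0,0,0],[0,0,0],0],[[0,0,0],[0,0,0],0],[[0,0,0],[0,0,0],0]]'; python3 g.py 617.6 169.8 20.6 8.5
```

```text
time_s: 30.27
tool_pos: [0.6187, 0.1701, 0.0236]
eef_rot: [-3.133, -0.227, -0.002]
wrist_force: [-1.3, -1.3, -1.4]
grip_width: 0.0307
grasp_force: 60.4
at [618.7 170.1  23.6] yaw 8.3 q [-0.29  0.68 -0.09  1.72  0.08  0.74 -1.85] tilt [ 0.001 -0.    -1.   ] w 30.7 F [-1.3 -1.3 -1.4] grip 60.4 t 30.2667
turn z -0.2  shift [-1.2  0.2  3. ] rows 1 alt turn 179.8
```

```bash
python3 -m creep '[[[0,0,0],[-1.2,0.2,1.6],0],[[0,0,0],[0,0,1.4],0],[[0,0,0],[0,0,0],0],[[0,0,0],[0,0,0],0],[[0,0,0],[0,0,0],0]]'; python3 g.py 617.6 169.8 20.6 8.5
```

```text
time_s: 30.68
tool_pos: [0.6173, 0.1697, 0.0207]
eef_rot: [-3.133, -0.227, -0.001]
wrist_force: [-2.7, -0.7, 7.2]
grip_width: 0.0308
grasp_force: 61.3
at [617.3 169.7  20.7] yaw 8.3 q [-0.29  0.69 -0.09  1.72  0.09  0.74 -1.85] tilt [ 0.001 -0.    -1.   ] w 30.8 F [-2.7 -0.7  7.2] grip 61.3 t 30.6833
turn z -0.2  shift [ 0.3 -0.1  0.1] rows 1 alt turn 179.8
```

```bash
python3 -m creep '[[[0,0,0],[0,0,0],66],[[0,0,0],[0,0,0],66],[[0,0,0],[0,0,0],66],[[0,0,0],[0,0,0],66],[[0,0,0],[0,0,0],66],[[0,0,0],[0,0,-10],66],[[0,0,0],[0,0,-30],66],[[0,0,0],[0,0,-40],66],[[0,0,0],[0,0,-40],66],[[0,0,0],[-40,0,-20],66],[[0,0,0],[-40,0,0],66],[[0,0,0],[-40,0,0],66],[[0,0,0],[-40,0,0],66],[[0,0,0],[-40,-20,0],66],[[0,0,0],[0,-40,0],66],[[0,0,0],[0,-40,0],66],[[0,0,0],[0,0,0],66],[[0,0,0],[0,0,0],66],[[0,0,0],[0,0,0],66]]'
python3 - <<'E'
from h import *
c=vision.read_camera("top");s=vision.read_camera("side")
for n,p in {1:(656,-82),2:(643.4,2.2),3:(630.7,86.4),4:(618.5,170)}.items(): print(p); locate(n,np.array([*p,8.5]),[c],.015)
a=crop(c,270,175,200,150,4)[0]; b=crop(s,210,205,200,150,4)[0]
cv2.imwrite("pics/end_t.png",a); cv2.imwrite("pics/end_s.png",b)
E
```

```text
time_s: 32.27
tool_pos: [0.4104, 0.239, 0.1588]
eef_rot: [3.133, 0.229, 0.001]
wrist_force: [-0.3, 0.1, 0.2]
grip_width: 0.0664
grasp_force: 0.0
(656, -82)
   1 [656.  -81.    8.2] 0.062
(643.4, 2.2)
   2 [645.5   3.1   7.8] 0.077
(630.7, 86.4)
   3 [631.9  87.8   8.3] 0.058
(618.5, 170)
   4 [619.1 171.3   8.2] 0.057
```

View pics/end_t.png

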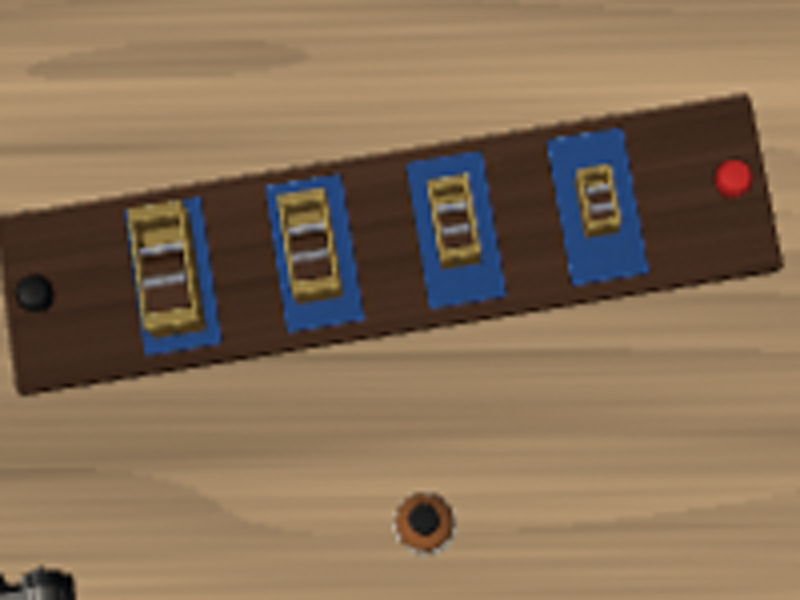

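View pics/end_s.png

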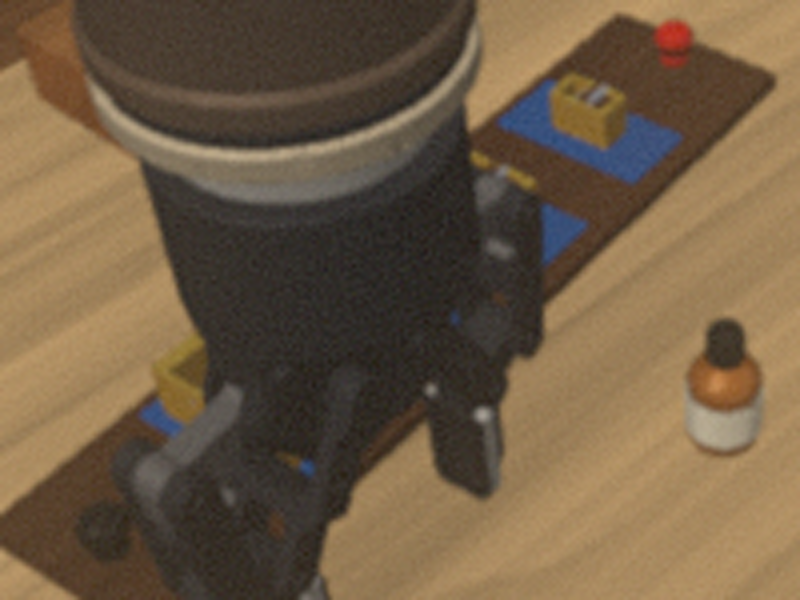

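All four planes stand on their seats in size order from the red knob, each about 2 mm or less off centre. The bottle stands untouched at crop (424,520).

```bash
python3 -c "
from bench import monitor, vision, r
print(r.job_done())"
```

```text
the job is handed in; nothing more can be done
None
```

The four planes stand on their seats in order of size from the red knob, each within about 2.5 mm of its seat centre by the top camera; the bottle was left alone, and I handed the job in at about 32 s.

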